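# Lay the rubber stamp in the full drawer and shut it

### The arm

A 7-joint arm with a two-finger parallel gripper is mounted at the origin on the work surface; the furniture and walls round the work are solid. World frame = base frame: x ahead of the robot, y to its left, z up, the work surface at z = 0. Lengths are in m, angles in rad, forces in N, time in s.
With the tool pointing down it reaches from about 0.425 to 0.925 m from the base axis. Payload 6.8 kg.
Tool frame: the origin (TCP) lies midway between the tips of the shut fingers; the grasp point (between the pads) lies 19 mm behind it; z points along the fingers, y is the line along which they close (so a half turn about z gives the same grasp; the last joint's range is limited). The gripper opens to 85 mm and grips with 20 to 120 N. Pads are 22 mm wide; open, the fingers measure 114 mm over their backs; the gripper's body (76 mm by 85 mm) begins 54 mm behind the grasp point. The pads swing forward as they close: fully open they stand 13 mm farther back than shut.
Start: joints at [-1.308, 0.477, 0.022, 1.555, -0.011, 1.109, -0.083], TCP at [0.245, 0.629, 0.231] pointing down, gripper open.
Joint ranges: [-2.96, 2.96], [-0.34, 2.1], [-1.41, 1.46], [0.24, 2.44], [-1.37, 4.51], [0.17, 1.92], [-2.96, 2.96]. Speed limits (rad/s): [2.39, 2.39, 3.14, 3.14, 3.14, 3.14, 3.14].

### API

Orientations are given as a rotation vector (axis times angle).
In Python, from bench import r gives the robot as it stands. The module is installed in compiled form; this text tells all that it offers.
- The arm moves only by the tool apply_moves, never from a script. Its argument "rows" is a list of rows, each a list of 6 numbers: the shift along the tool's x, y, z scaled (see below), then the turn, a rotation vector about the tool's x, y, z scaled (see below). A call has 1 to 5 rows; each row is the pose to reach, as a shift and turn from the pose commanded when the call began, along the tool's axes at that moment; what a row does not reach only later rows make up. The controller multiplies each number of a shift by 0.25 m and each number of a turn by 90 degrees. A row lasts 1/8 s, in which the tool goes at most 62.5 mm and 10.7 degrees, less where a joint would pass 70% of its speed; a pose out of reach is approached as far as the arm can. A call with a number of a shift or a turn outside -1 to 1 is refused whole. A call with a gripper value outside its range is refused whole. "claw" is the opening, from 0 (shut) to 1 (fully open), set as the call begins (left out, the last holds). The fingers move at their own pace and stop on an object; "newtons" is the grip in N (left out, the last holds). Time passes only in rows, so rows that repeat a pose let the fingers close. It gives the time, the measured TCP pose, the force, the opening and the grip force at its end, in the units of the state.
- r.get_obs(): the state, without advancing time (a new reading comes with each control period).
- r.grab_frame(name): name is "scene" or "top" or "wrist"; returns a dict with "pixels" (480x640x3 uint8, red, green, blue), "intrinsics" (3x3 intrinsics, pixels), "eye" and "attitude" of the camera in the world. Camera axes: x right, y up, looking along -z (the intrinsics and any distortion apply to the point x, -y, -z); pixel columns grow to the right and rows downward; lengths in m; the calibration is good to about 2 mm. A picture is of the moment at which its call begins. There is no depth.
- r.hand_in(): hands the job in; it is judged then, once.
Trained networks look in a picture, given as the dict that the camera call returned (one of the last four; its "shot" number tells which), for a name from the list of things; names that differ only in an ending like _2 or _b are one class to them, and where a whole thing is asked for, a point or a joint stands for the part that bears it (a point fixed in the world has none). Each returns a list of dicts, best first, with "conf" (0 to 1); they miss things now and then, are a little off and sometimes report something else, mostly with a low value. They report only what shows in the picture. A call takes as long as a camera call. They do not tell look-alikes from the thing itself.
- r.search_frame(picture, thing): "rect" ([left, top, width, height] in pixels, round what is visible of it).
- r.outline_of(picture, thing): "pixels" (480x640 bool, what is visible of it) and "rect" ([left, top, width, height] in pixels, round what is visible of it).
- r.landmark_of(picture, thing): "point" ([column, row] in pixels: a listed point, or the origin of a listed thing).
The state is a dict: "clock": time; "joints": joint angles; "qvel": joint speeds; "tau": joint torques, N m; "tcp_pos": TCP position; "orientation": TCP orientation; "contact_force": force on the tool from outside, world axes, zero at the start; "moment": the same for the moment, N m; "grip_width": finger opening in m; "gripper_force": force on a finger pad.
Only numpy, scipy, OpenCV 4.12 (cv2) and the standard library are available. Lean on these libraries where they do the work, as an engineer would, in place of code of your own. Each camera call takes 0.05 s, during which the arm holds its last target. There are 200 camera calls.

### The job

Lay the rubber stamp that stands in front of you on the desk down flat on the floor of the near chest's open top drawer, in the gap between the sticky notes and the other stamp; standing up or lying on other things it would stick out above the rim. Then push the drawer fully shut with the notes and both stamps lying flat in it, and leave the rest of the desk as it is.

Things in the scene. Friction and masses are not known exactly. Their poses are not given: they have to be found in the camera images.
- chest: The nearer small mahogany two-drawer chest, 161 x 248 x 115 mm high, fixed. Origin: centre of its underside; drawers face its own -x (roughly the robot), y along its width, z up. The top board lies 105 to 115 mm above the desk, its front edge at x = -67 mm, y -124 to +124 mm. The lower drawer is fixed shut, its front flush with the shut upper one.
- chest_drawer_2 (a joint): Slide of the chest's upper drawer (m): 0 shut, 0.095 fully out; it moves along the chest's -x as it opens. Drag about 1.5 N, no spring. It starts nearly fully out.
- drawer_floor (a point): Centre of the upper drawer's inner floor, 64 mm above the desk, moving with it, axes as the chest's. Inside: x -59 to +59, y -105 to +105 mm from here, walls 34 mm high; the part behind the top board's front edge is roofed. Front panel: outer face at x = -67 mm, 222 mm wide, 60 to 104 mm above the desk. A loose pen and pencil lie along the back, x > +30 mm.
- drawer_knob (a point): Tip of the upper drawer's brass knob, 16 mm in front of the panel, 73 mm above the desk, 18 mm thick, half way along the panel.
- stamp: Rubber stamp to put away, standing alone in front. Base 22 (own x) x 50 (own y) x 15 mm high; round dark handle along own z: neck 18 mm thick up to 39 mm, rounded head 24 mm thick up to 66 mm. About 55 g. Origin: centre of the underside, z towards the head. On a long side of its base it lies stably, 24 mm high; let go leaning over 20 degrees about own y it falls onto that side.
- stamp_head (a point): Centre of the head of that stamp's handle, 54 mm from its underside on its own z axis.
- stamp_2: An equal stamp that already lies in the drawer near its right (-y) wall, handle towards the drawer's front; same size and frame as the other, so its own z axis points along the drawer's -x and its own y axis along the drawer's y.
- notes: Pad of yellow sticky notes, 75 x 75 x 16 mm, lying in the drawer near its left (+y) wall. Origin: centre of its underside. The gap between notes and stamp_2 is about 75 mm wide.
- stamp_pad: Red ink pad tin, shut, 62 x 92 x 16 mm, lying on the desk; bystander. Origin: centre of its underside.
- spectacles: Spectacles standing on their rims, 17 x 127 x 41 mm; bystander. Origin: centre of the underside.
- mouse: Dark computer mouse, 104 x 62 x 45 mm; bystander. Origin: centre of the underside.
There are look-alikes about, which are no part of the job. What is shaped like the stamp but orange or yellow is not meant. There is more than one size of the notes; the one meant has the size given above.

How it is judged:
By the outcome, as a careful person would: the job done as asked, in the order asked, and still so for the second after the job is handed in, with the robot touching nothing.
It also fails if it takes over 54 s, if anything falls off the work surface, if the arm or the gripper's body presses on something with over 40 N, if the wrist force passes 120 N, or if a joint passes its speed limit or range.

## Working session

There is one attempt and no reset: what is moved stays moved. The work goes in short steps, Python scripts to look and compute and a tool call to move; the robot and the scene stay as the last step left them, time stands still between calls to the robot, and variables do not carry over. Pictures are saved under pics/ and viewed, at most 10 in all, crops included, and the job is handed in when it is done.

Besides the shell and the picture viewer there is one more tool, called after "Emit:" by a JSON object that holds its "method" and its "body". apply_moves: Moves the arm, as the interface text tells. Its arguments: {"type":"object","properties":{"rows":{"type":"array","items":{"type":"array","items":{"type":"number"}}},"claw":{"type":"number"},"newtons":{"type":"number"}},"required":["rows"]}

```bash
mkdir -p pics
cat > h.py <<'E'
import numpy as np, cv2
from scipy.spatial.transform import Rotation as R
from bench import r
def att(f):
    a=np.array(f["attitude"],float)
    return a if a.shape==(3,3) else R.from_rotvec(a).as_matrix()
def ray(f,p):
    K=np.array(f["intrinsics"]); x=np.linalg.inv(K)@[p[0],p[1],1]
    return np.array(f["eye"]), att(f)@np.array([x[0],-x[1],-x[2]])
def at_z(f,p,z):
    e,d=ray(f,p); return e+d*(z-e[2])/d[2]
def proj(f,X):
    c=att(f).T@(np.array(X)-f["eye"]); u=np.array(f["intrinsics"])@[c[0],-c[1],-c[2]]; return u[:2]/u[2]
def save(f,n,crop=None,s=1):
    im=f["pixels"][:,:,::-1]
    if crop: x,y,w,h=crop; im=im[y:y+h,x:x+w]
    cv2.imwrite("pics/"+n,cv2.resize(im,None,fx=s,fy=s,interpolation=cv2.INTER_CUBIC))
E
python3 - <<'E'
from h import *
np.set_printoptions(precision=3,suppress=True)
print(r.get_obs())
ims=[]
for c in ["scene","top"]:
    f=r.grab_frame(c); print(c,{k:v for k,v in f.items() if k!="pixels"}); save(f,c+"0.png")
    for t,z in [("chest",0),("drawer_knob",.073),("drawer_floor",.064),("stamp",0),("stamp_head",.054),("notes",.064),("stamp_pad",0),("spectacles",0),("mouse",0)]:
        for d in r.landmark_of(f,t)[:4]: print(t,round(d["conf"],2),np.array(d["point"]),at_z(f,d["point"],z))
E
```

```text
{'clock': 0.0, 'joints': array([-1.308,  0.478,  0.022,  1.557, -0.011,  1.109, -0.083]), 'qvel': array([ 0.002,  0.001, -0.001, -0.   , -0.001,  0.001,  0.   ]), 'tau': array([ -0.   , -59.645,   1.608, -28.119,   0.012,   0.009,   0.   ]), 'tcp_pos': array([0.244, 0.629, 0.23 ]), 'orientation': array([-0.579, -3.088,  0.003]), 'contact_force': array([-0.145, -0.032, -0.421]), 'moment': array([-0.026,  0.025,  0.002]), 'gripper_force': 0.0, 'grip_width': 0.08528787772937842}
scene {'intrinsics': array([[572.096,   0.   , 320.976],
       [  0.   , 572.096, 233.361],
       [  0.   ,   0.   ,   1.   ]]), 'eye': array([ 0.017, -0.496,  0.938]), 'attitude': array([ 0.729, -0.299, -0.724]), 'shot': 1}
chest 0.95 [397.3 247.6] [0.743 0.007 0.   ]
drawer_knob 0.65 [353.2 270.3] [ 0.577 -0.013  0.073]
drawer_floor 0.85 [379.8 247.5] [ 0.668 -0.002  0.064]
stamp 0.93 [269.4 239.2] [0.553 0.223 0.   ]
stamp 0.78 [411.1 258.5] [ 0.741 -0.036 -0.   ]
stamp 0.61 [235.8 252.4] [0.474 0.243 0.   ]
stamp 0.61 [250.2 285.7] [ 0.437  0.148 -0.   ]
stamp_head 0.93 [244.2 269.3] [0.431 0.152 0.054]
st
[... 642 characters left out ...]
 0.006 0.   ]
drawer_knob 0.58 [369.9 248.3] [ 0.58  -0.019  0.073]
drawer_floor 0.67 [365.4 219.6] [ 0.657 -0.01   0.064]
stamp 0.59 [283.9 261.7] [0.556 0.21  0.   ]
stamp 0.55 [393.5 204.5] [ 0.706 -0.093  0.   ]
stamp 0.53 [274.6 290.9] [0.477 0.236 0.   ]
stamp 0.53 [308.  305.7] [0.436 0.147 0.   ]
stamp_head 0.46 [277.  290.3] [0.478 0.225 0.054]
stamp_head 0.45 [308.5 304.7] [0.438 0.144 0.054]
stamp_head 0.43 [285.  261.3] [0.553 0.203 0.054]
stamp_head 0.26 [210.  244.7] [0.601 0.399 0.054]
notes 0.96 [326.3 274.6] [0.515 0.096 0.064]
notes 0.71 [343.3 229.1] [0.633 0.048 0.064]
stamp_pad 0.63 [452.2 248.6] [ 0.58  -0.249  0.   ]
spectacles 0.77 [447.9 295.5] [ 0.454 -0.231  0.   ]
```

View pics/scene0.png

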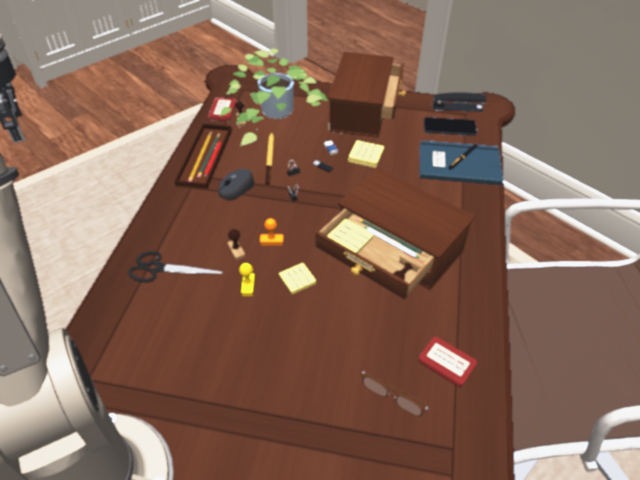

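Run:
```python
import cv2
a=cv2.imread("pics/scene0.png")[190:350,190:470]; b=cv2.imread("pics/top0.png")[160:330,250:490]
cv2.imwrite("pics/c1.png",cv2.resize(a,None,fx=2.85,fy=2.85,interpolation=2))
```

```text
(no output)
```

View pics/c1.png

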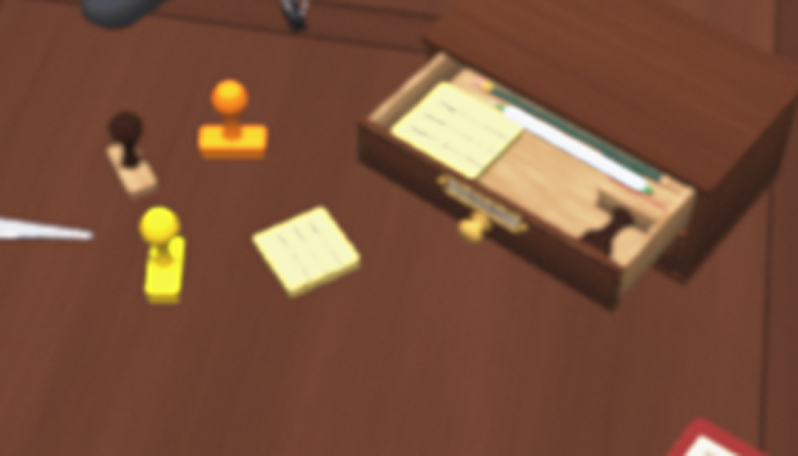

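Three look-alikes: dark stamp with a wooden base at scene (236,245), orange one at (271,233), yellow one at (247,280). I choose the dark one, at about (0.476, 0.238), because the crop shows a dark handle on a pale base. The drawer holds notes at (349,236), stamp_2 at (405,266) and the knob at (355,268). The other pads, at (297,278) and (366,153), lie on the desk.

```bash
cat >> h.py <<'E'
def go(p,Rm,p0=None,R0=None):
    """numbers for a row reaching pose p,Rm from present"""
    o=r.get_obs(); p0=o["tcp_pos"] if p0 is None else p0; R0=R.from_rotvec(o["orientation"]).as_matrix() if R0 is None else R0
    return np.round(np.r_[R0.T@(np.array(p)-p0)/.25, R.from_matrix(R0.T@Rm).as_rotvec()/(np.pi/2)],3)
def down(yaw,tilt=0):
    """tool z down, tool y = horizontal direction at yaw; tilt>0: body leans to (yaw+90deg) side, about tool y"""
    y=np.array([np.cos(yaw),np.sin(yaw),0]); z=np.array([0,0,-1.]); M=np.c_[np.cross(y,z),y,z]
    b=np.array([-np.sin(yaw),np.cos(yaw),0])
    z=-np.cos(tilt)*np.array([0,0,1])-np.sin(tilt)*b
    return np.c_[np.cross(y,z),y,z]
E
python3 - <<'E'
from h import *
np.set_printoptions(precision=3,suppress=True)
o=r.get_obs(); M=R.from_rotvec(o["orientation"]).as_matrix(); print(M)
print(go([.45,.24,.25],M))
f=r.grab_frame("scene")
a=at_z(f,(316.3,232.8),.104); b=at_z(f,(405.8,286.5),.104); d=a-b; print(a,b,np.linalg.norm(d),(a+b)/2,"yaw",np.degrees(np.arctan2(-d[0],d[1])))
E
```

```text
[[-0.932  0.362  0.   ]
 [ 0.362  0.932  0.   ]
 [-0.     0.    -1.   ]]
[-1.33  -1.153 -0.075  0.     0.     0.   ]
[0.575 0.091 0.104] [ 0.6   -0.125  0.104] 0.2175450446438452 [ 0.587 -0.017  0.104] yaw 6.582990125550803
```

Emit:
{"method": "apply_moves", "body": {"rows": [[-0.22, -0.19, 0, 0, 0, 0], [-0.44, -0.38, 0, 0, 0, 0], [-0.66, -0.58, -0.04, 0, 0, 0], [-0.66, -0.58, -0.04, 0, 0, 0]]}}

```text
clock: 1.55
tcp_pos: [0.348, 0.4307, 0.2418]
orientation: [0.585, 3.086, -0.0]
contact_force: [0.1, 0.9, 0.5]
grip_width: 0.0853
gripper_force: 0.0
```

Emit:
{"method": "apply_moves", "body": {"rows": [[-0.22, -0.19, 0, 0, 0, 0], [-0.44, -0.38, 0, 0, 0, 0], [-0.66, -0.58, -0.04, 0, 0, 0], [-0.66, -0.58, -0.04, 0, 0, 0], [-0.66, -0.58, -0.04, 0, 0, 0]]}}

```text
clock: 2.17
tcp_pos: [0.4487, 0.2364, 0.2519]
orientation: [0.588, 3.085, 0.001]
contact_force: [0.0, -0.4, -0.1]
grip_width: 0.0853
gripper_force: 0.0
```

Run:
```python
from h import *
np.set_printoptions(precision=3,suppress=True)
print(r.get_obs()["tcp_pos"])
f=r.grab_frame("wrist"); save(f,"w1.png"); print(f["eye"],f["attitude"])
for t,z in [("stamp",0),("stamp_head",.054)]:
    for d in r.landmark_of(f,t)[:4]: print(t,round(d["conf"],2),np.array(d["point"]),at_z(f,d["point"],z))
```

```text
[0.449 0.236 0.252]
[0.384 0.261 0.393] [-0.241 -0.165  1.186]
stamp 0.97 [328.  291.9] [0.549 0.212 0.   ]
stamp 0.96 [231.5 213.1] [0.432 0.151 0.   ]
stamp 0.91 [329.8 218.5] [0.474 0.243 0.   ]
stamp 0.32 [219.9 436.6] [0.678 0.022 0.   ]
stamp_head 0.97 [331.7 231.8] [0.474 0.242 0.054]
stamp_head 0.95 [212.7 226.6] [0.431 0.146 0.054]
stamp_head 0.68 [329.9 316.6] [0.551 0.211 0.054]
```

View pics/w1.png

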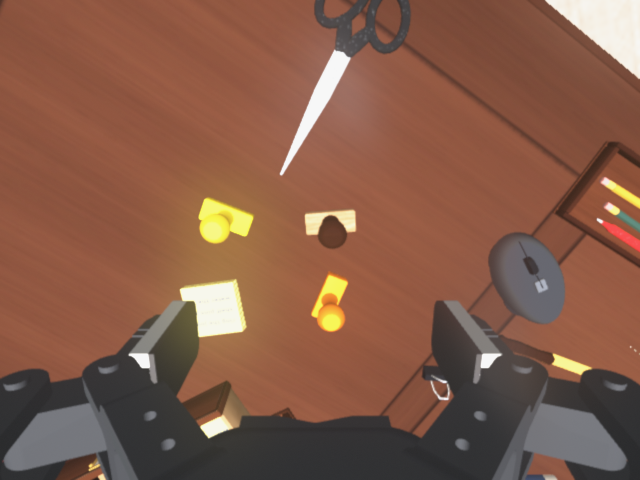

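Run:
```python
from h import *
np.set_printoptions(precision=3,suppress=True)
f=r.grab_frame("wrist")
for p,q in [((305,215),(355,210)),((307,237),(356,232))]:
    a=at_z(f,p,.015);b=at_z(f,q,.015); d=b-a; print(a,b,np.linalg.norm(d),np.degrees(np.arctan2(d[1],d[0])))
    
o=r.get_obs(); M=R.from_rotvec(o["orientation"]).as_matrix()
print("tool y yaw",np.degrees(np.arctan2(M[1,1],M[0,1])), o["joints"])
y=np.radians(np.degrees(np.arctan2(d[1],d[0])))
print(go([.474,.2425,.12],down(y)),go([.474,.2425,.035],down(y)))
```

```text
[0.456 0.226 0.015] [0.469 0.274 0.015] 0.049114649116643566 74.66291528260943
[0.478 0.22  0.015] [0.49  0.267 0.015] 0.048897667969291694 74.8716555560076
tool y yaw 68.88493138080882 [-0.785  0.177  0.191  1.938 -0.04   1.03   0.626]
[-0.101  0.047  0.525  0.    -0.    -0.067] [-0.101  0.046  0.865  0.    -0.    -0.067]
```

Emit:
{"method": "apply_moves", "body": {"rows": [[-0.1, 0.05, 0.22, 0, 0, -0.067], [-0.1, 0.05, 0.44, 0, 0, -0.067], [-0.1, 0.05, 0.6, 0, 0, -0.067], [-0.1, 0.05, 0.75, 0, 0, -0.067], [-0.1, 0.05, 0.87, 0, 0, -0.067]], "claw": 0.65}}

```text
clock: 3.0
tcp_pos: [0.4737, 0.2432, 0.0319]
orientation: [-0.412, -3.113, 0.001]
contact_force: [-1.0, 0.5, 0.2]
grip_width: 0.0558
gripper_force: 0.0
```

Emit:
{"method": "apply_moves", "body": {"rows": [[0, 0, 0, 0, 0, 0], [0, 0, 0, 0, 0, 0], [0, 0, 0, 0, 0, 0], [0, 0, 0, 0, 0, 0], [0, 0, 0, 0, 0, 0]], "claw": 0, "newtons": 50}}

```text
clock: 3.62
tcp_pos: [0.4752, 0.2421, 0.0344]
orientation: [0.416, 3.113, 0.001]
contact_force: [0.4, -0.6, -0.6]
grip_width: 0.0222
gripper_force: 48.9
```

Emit:
{"method": "apply_moves", "body": {"rows": [[0, 0, -0.2, 0, 0, 0], [0, 0, -0.44, 0, 0, 0], [0, 0, -0.68, 0, 0, 0], [0, 0, -0.86, 0, 0, 0]]}}

```text
clock: 4.12
tcp_pos: [0.4753, 0.2419, 0.2518]
orientation: [0.416, 3.112, 0.003]
contact_force: [1.3, 0.3, -0.9]
grip_width: 0.0227
gripper_force: 49.1
```

Run:
```python
from h import *
np.set_printoptions(precision=3,suppress=True)
o=r.get_obs();print(o["tcp_pos"],o["grip_width"])
print(go([.65,-.015,.26],down(np.radians(97))))
```

```text
[0.475 0.242 0.252] 0.022683050515101125
[-0.944 -0.808 -0.033  0.001  0.001 -0.247]
```

Emit:
{"method": "apply_moves", "body": {"rows": [[-0.18, -0.15, 0, 0, 0, -0.05], [-0.36, -0.31, -0.02, 0, 0, -0.1], [-0.55, -0.47, -0.03, 0, 0, -0.15], [-0.75, -0.64, -0.03, 0, 0, -0.2], [-0.944, -0.81, -0.03, 0, 0, -0.247]]}}

```text
clock: 4.75
tcp_pos: [0.6475, -0.0127, 0.2565]
orientation: [-0.197, 3.135, 0.001]
contact_force: [0.9, 0.0, -0.0]
grip_width: 0.0224
gripper_force: 49.1
```

Emit:
{"method": "apply_moves", "body": {"rows": [[0, 0, 0, 0, 0, 0], [0, 0, 0, 0, 0, 0]]}}

```text
clock: 5.0
tcp_pos: [0.6462, -0.011, 0.256]
orientation: [0.191, -3.135, -0.001]
contact_force: [0.3, 0.4, -0.8]
grip_width: 0.0228
gripper_force: 49.1
```

Run:
```python
from h import *
np.set_printoptions(precision=3,suppress=True)
print(r.get_obs()["tcp_pos"],r.get_obs()["joints"])
f=r.grab_frame("wrist"); save(f,"w2.png"); print(f["eye"],f["attitude"])
for t,z in [("stamp",.064),("drawer_knob",.073),("drawer_floor",.064),("notes",.064)]:
    for d in r.landmark_of(f,t)[:3]: print(t,round(d["conf"],2),np.array(d["point"]),at_z(f,d["point"],z))
```

```text
[ 0.646 -0.011  0.256] [-0.285  0.417  0.282  1.616 -0.126  1.128  1.721]
[ 0.578 -0.02   0.397] [-0.204 -0.232  1.681]
stamp 0.9 [313. 277.] [ 0.707 -0.005  0.064]
stamp 0.72 [552.7 126.4] [0.554 0.173 0.064]
stamp 0.61 [230.7 245.6] [ 0.687 -0.081  0.064]
drawer_knob 0.9 [319.4 119.6] [ 0.572 -0.017  0.073]
drawer_knob 0.2 [314.6 277.1] [ 0.704 -0.004  0.073]
drawer_floor 0.65 [320.1 222.2] [ 0.656 -0.005  0.064]
notes 0.94 [393.8 206.5] [0.635 0.056 0.064]
notes 0.55 [437.5  75.1] [0.527 0.072 0.064]
```

View pics/w2.png

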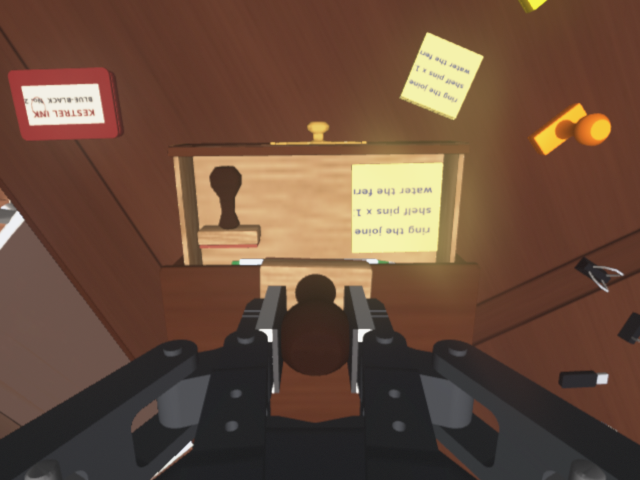

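Run:
```python
from h import *
np.set_printoptions(precision=4,suppress=True)
f=r.grab_frame("wrist")
q={k:at_z(f,p,z) for k,p,z in [("pl",(172,147),.104),("pr",(466,143),.104),("n0",(351,165),.080),("n1",(352,253),.080),("n2",(437,252),.08),("n3",(443,164),.08),("s2",(259,226),.086),("s2b",(259,246),.086),("roofL",(162,265),.115),("roofR",(478,263),.115),("knob",(318,123),.073)]}
for k in q: print(k,q[k])
d=q["pr"]-q["pl"]; print(np.linalg.norm(d),"drawer y yaw",np.degrees(np.arctan2(d[1],d[0])))
d=q["roofR"]-q["roofL"]; print(np.linalg.norm(d),"roof yaw",np.degrees(np.arctan2(d[1],d[0])))
yaw=np.arctan2(d[1],d[0])-np.pi/2; X=np.array([np.cos(yaw),np.sin(yaw),0]);Y=np.array([-X[1],X[0],0])
C=(q["pl"]+q["pr"])/2+.067*X; print("floor",C)
for k in q: print(k,"drawer", np.array([X@(q[k]-C),Y@(q[k]-C)]))
```

```text
pl [ 0.6046 -0.1197  0.104 ]
pr [0.5753 0.092  0.104 ]
n0 [0.6031 0.0139 0.08  ]
n1 [0.6759 0.0258 0.08  ]
n2 [0.6661 0.0971 0.08  ]
n3 [0.5933 0.0865 0.08  ]
s2 [ 0.6606 -0.0538  0.086 ]
s2b [ 0.6776 -0.0523  0.086 ]
roofL [ 0.6925 -0.1211  0.115 ]
roofR [0.6611 0.1171 0.115 ]
knob [ 0.5745 -0.0162  0.073 ]
0.2136329071601628 drawer y yaw 97.90142323512512
0.24017773765242145 roof yaw 97.50952127204002
floor [ 0.6564 -0.0051  0.104 ]
pl drawer [-0.0663 -0.1068]
pr drawer [-0.0677  0.1068]
n0 drawer [-0.0503  0.0258]
n1 drawer [0.0234 0.028 ]
n2 drawer [0.0229 0.1   ]
n3 drawer [-0.0506  0.0991]
s2 drawer [-0.0022 -0.0488]
s2b drawer [ 0.0148 -0.0496]
roofL drawer [ 0.0206 -0.1197]
roofR drawer [0.0206 0.1205]
knob drawer [-0.0826 -0.0003]
```

```bash
cat >> h.py <<'E'
CY=np.radians(7.6); DX=np.array([np.cos(CY),np.sin(CY),0]); DY=np.array([-DX[1],DX[0],0]); DC=np.array([.657,-.005,.064])
def place(xp,y,h,t):
    """TCP pose with stamp pivot edge at drawer xp, y, height h over floor, lean t deg"""
    t=np.radians(t); c,s=np.cos(t),np.sin(t)
    return DC+DX*(xp+.011*c-.0344*s)+DY*y+np.array([0,0,h+.011*s+.0344*c]), down(CY+np.pi/2,t)
E
python3 - <<'E'
from h import *
np.set_printoptions(precision=3,suppress=True)
for t in (10,20,30,40): print(go(*place(-.008,-.0115,.1,t)))
a=place(-.008,-.0115,.1,40); 
for xp,h in ((-.008,.05),(-.008,.004),(.012,.004),(.012,.001)): print(go(*place(xp,-.0115,h,40),*a))
E
```

```text
[-0.032 -0.032  0.227 -0.    -0.111 -0.005]
[-0.007 -0.032  0.226 -0.001 -0.222 -0.005]
[ 0.018 -0.032  0.229 -0.001 -0.333 -0.005]
[ 0.042 -0.033  0.236 -0.002 -0.444 -0.005]
[0.129 0.    0.153 0.    0.    0.   ]
[0.247 0.    0.294 0.    0.    0.   ]
[0.186 0.    0.346 0.    0.    0.   ]
[0.193 0.    0.355 0.    0.    0.   ]
```

Emit:
{"method": "apply_moves", "body": {"rows": [[-0.03, -0.03, 0.15, 0, -0.11, -0.005], [-0.01, -0.03, 0.22, 0, -0.22, -0.005], [0.02, -0.03, 0.23, 0, -0.333, -0.005], [0.04, -0.03, 0.236, 0, -0.444, -0.005], [0.04, -0.03, 0.236, 0, -0.444, -0.005]]}}

```text
clock: 5.92
tcp_pos: [0.6407, -0.0015, 0.2018]
orientation: [-0.184, 2.539, 0.105]
contact_force: [-0.5, 0.6, -0.6]
grip_width: 0.0227
gripper_force: 49.1
```

Emit:
{"method": "apply_moves", "body": {"rows": [[0, 0, 0, 0, 0, 0], [0, 0, 0, 0, 0, 0]]}}

```text
clock: 6.18
tcp_pos: [0.6419, -0.0012, 0.2021]
orientation: [-0.186, 2.54, 0.103]
contact_force: [-0.3, -0.4, -0.3]
grip_width: 0.0225
gripper_force: 49.1
```

Run:
```python
from h import *
np.set_printoptions(precision=3,suppress=True)
a=place(-.008,-.0115,.1,40); print(go(*a),a[0],r.get_obs()["tcp_pos"])
f=r.grab_frame("scene"); save(f,"s3.png",(280,150,220,165),3.6)
```

```text
[ 0.034 -0.069 -0.004  0.026 -0.064 -0.001] [ 0.637 -0.019  0.197] [ 0.642 -0.001  0.202]
```

View pics/s3.png

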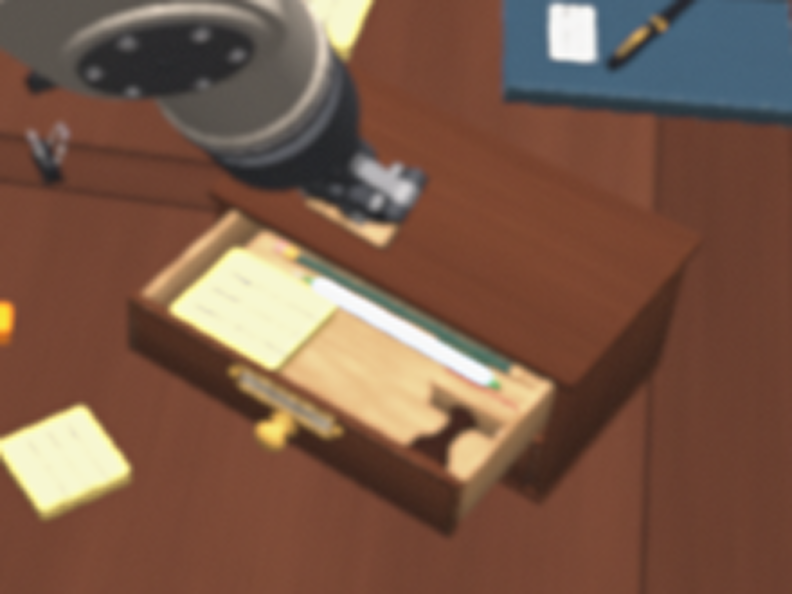

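Run:
```python
from h import *
np.set_printoptions(precision=3,suppress=True)
print(r.get_obs()["joints"])
for t in (20,25,30):print(t,go(*place(-.008,-.0115,.05,t)))
```

```text
[-0.335  0.249  0.329  2.147 -0.826  0.236  2.436]
20 [ 0.101 -0.076  0.18   0.026  0.158  0.004]
25 [ 0.112 -0.075  0.174  0.026  0.102  0.003]
30 [ 0.123 -0.075  0.169  0.026  0.047  0.002]
```

Emit:
{"method": "apply_moves", "body": {"rows": [[0.03, -0.02, 0.04, 0.006, 0.03, 0], [0.06, -0.04, 0.08, 0.013, 0.047, 0], [0.09, -0.06, 0.12, 0.026, 0.047, 0.002], [0.12, -0.075, 0.12, 0.026, 0.047, 0.002], [0.12, -0.075, 0.12, 0.026, 0.047, 0.002]]}}

```text
clock: 6.85
tcp_pos: [0.6357, -0.021, 0.1589]
orientation: [-0.17, 2.615, 0.047]
contact_force: [-0.4, -0.3, -0.2]
grip_width: 0.0223
gripper_force: 49.1
```

Run:
```python
from h import *
np.set_printoptions(precision=3,suppress=True)
o=r.get_obs(); print(o["joints"],o["tcp_pos"])
M=R.from_rotvec(o["orientation"]).as_matrix(); print("tilt",np.degrees(np.arccos(-M[2,2])))
for t in (28,30):print(t,go(*place(-.008,-.0115,.05,t)),go(*place(-.008,-.0115,.02,t)))
```

```text
[-0.353  0.325  0.371  2.146 -0.793  0.235  2.403] [ 0.636 -0.021  0.159]
tilt 29.911202730681897
28 [-0.012  0.006  0.05  -0.     0.021 -0.002] [ 0.048  0.006  0.154 -0.     0.021 -0.002]
30 [-0.007  0.006  0.048 -0.    -0.001 -0.002] [ 0.053  0.006  0.152 -0.    -0.001 -0.002]
```

Emit:
{"method": "apply_moves", "body": {"rows": [[0.02, 0, 0.05, 0, 0.01, 0], [0.03, 0.005, 0.1, 0, 0.02, 0], [0.048, 0.006, 0.154, 0, 0.02, -0.002], [0.048, 0.006, 0.154, 0, 0.02, -0.002]]}}

```text
clock: 7.35
tcp_pos: [0.6447, -0.0171, 0.1185]
orientation: [-0.178, 2.647, 0.044]
contact_force: [-0.5, -0.2, -0.9]
grip_width: 0.0223
gripper_force: 49.1
```

Run:
```python
from h import *
np.set_printoptions(precision=3,suppress=True)
o=r.get_obs(); print(o["joints"],o["tcp_pos"])
M=R.from_rotvec(o["orientation"]).as_matrix(); print("tilt",np.degrees(np.arccos(-M[2,2])))
for t in (26,28):print(t,go(*place(-.008,-.0115,.004,t)),go(*place(.01,-.0115,.004,t)),go(*place(.01,-.0115,.001,t)))
f=r.grab_frame("wrist"); save(f,"w4.png")
```

```text
[-0.287  0.408  0.29   2.124 -0.862  0.202  2.469] [ 0.645 -0.017  0.118]
tilt 28.03177859615428
26 [ 0.026 -0.004  0.053  0.     0.023  0.001] [-0.038 -0.004  0.087  0.     0.023  0.001] [-0.032 -0.004  0.098  0.     0.023  0.001]
28 [ 0.03  -0.004  0.052  0.     0.     0.001] [-0.033 -0.004  0.085  0.     0.     0.001] [-0.028 -0.004  0.096  0.     0.     0.001]
```

View pics/w4.png

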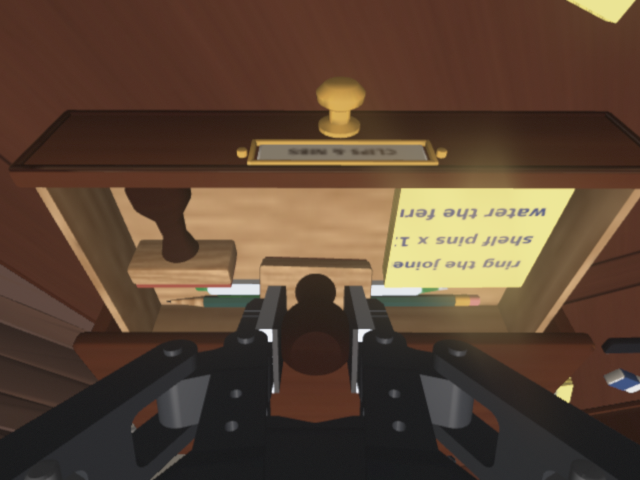

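Emit:
{"method": "apply_moves", "body": {"rows": [[0.015, 0, 0.025, 0, 0, 0], [0.03, -0.004, 0.05, 0, 0, 0], [0.0, -0.004, 0.068, 0, 0, 0], [-0.03, -0.004, 0.085, 0, 0, 0], [-0.03, -0.004, 0.09, 0, 0, 0]]}}

```text
clock: 8.02
tcp_pos: [0.6637, -0.0157, 0.1045]
orientation: [-0.178, 2.643, 0.043]
contact_force: [-0.2, 0.1, -0.5]
grip_width: 0.0224
gripper_force: 49.1
```

Run:
```python
from h import *
np.set_printoptions(precision=3,suppress=True)
o=r.get_obs(); print(o["joints"],o["tcp_pos"],o["contact_force"])
M=R.from_rotvec(o["orientation"]).as_matrix(); t=np.degrees(np.arccos(-M[2,2])); print("tilt",t)
print(go(*place(.01,-.0115,.0,t)))
```

```text
[-0.28   0.457  0.284  2.091 -0.966  0.195  2.567] [ 0.664 -0.016  0.105] [-0.179  0.115 -0.502]
tilt 28.273622590002972
[ 0.016 -0.     0.014 -0.    -0.     0.001]
```

Emit:
{"method": "apply_moves", "body": {"rows": [[0.006, 0, 0.008, 0, 0, 0], [0.01, 0, 0.014, 0, 0, 0], [0.01, 0, 0.014, 0, 0, 0]]}}

```text
clock: 8.4
tcp_pos: [0.6613, -0.0164, 0.0993]
orientation: [-0.177, 2.645, 0.043]
contact_force: [-0.7, 0.5, 0.3]
grip_width: 0.0227
gripper_force: 49.1
```

Emit:
{"method": "apply_moves", "body": {"rows": [[0.001, 0, 0.003, 0, 0, 0], [0.001, 0, 0.003, 0, 0, 0], [0.001, 0, 0.003, 0, 0, 0], [0.001, 0, 0.003, 0, 0, 0], [0.001, 0, 0.003, 0, 0, 0]], "claw": 0.6}}

```text
clock: 9.02
tcp_pos: [0.6619, -0.0162, 0.0988]
orientation: [-0.177, 2.644, 0.043]
contact_force: [0.3, -0.8, 0.8]
grip_width: 0.0511
gripper_force: 0.0
```

Run:
```python
from h import *
np.set_printoptions(precision=3,suppress=True)
o=r.get_obs(); print(o["grip_width"],o["tcp_pos"],o["contact_force"])
f=r.grab_frame("wrist"); save(f,"w5.png")
print(go(o["tcp_pos"]+[0,0,.1],down(CY+np.pi/2,np.radians(28))))
```

```text
0.051139270397607794 [ 0.662 -0.016  0.099] [ 0.283 -0.823  0.811]
[-0.189 -0.    -0.353 -0.     0.002  0.001]
```

View pics/w5.png

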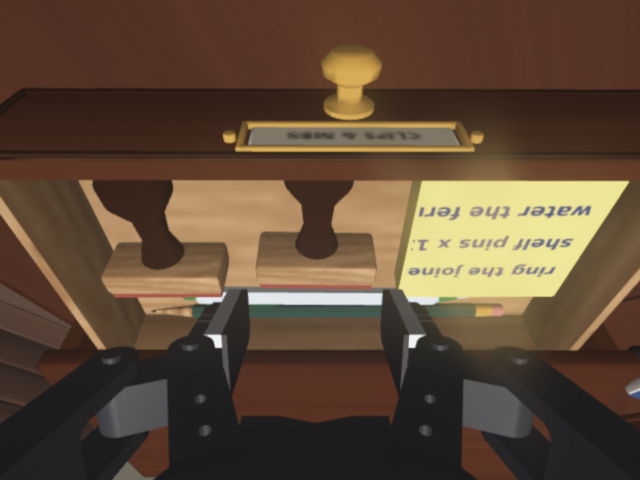

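Emit:
{"method": "apply_moves", "body": {"rows": [[-0.05, 0, -0.09, 0, 0, 0], [-0.12, 0, -0.22, 0, 0, 0], [-0.19, 0, -0.353, 0, 0, 0], [-0.19, 0, -0.353, 0, 0.11, 0], [-0.19, 0, -0.353, 0, 0.22, 0]]}}

```text
clock: 9.7
tcp_pos: [0.6618, -0.0158, 0.2009]
orientation: [-0.2, 2.992, 0.012]
contact_force: [0.7, 0.8, -0.3]
grip_width: 0.0515
gripper_force: 0.0
```

Run:
```python
from h import *
np.set_printoptions(precision=3,suppress=True)
o=r.get_obs(); print(o["tcp_pos"],o["joints"])
D=down(CY+np.pi/2); p=DC-.118*DX; p[2]=.19; a=go(p,D); q=p.copy(); q[2]=.063
print(p,a,go(q,D,p,D))
```

```text
[ 0.662 -0.016  0.201] [-0.658  0.531  0.831  1.777 -0.531  0.908  2.091]
[ 0.54  -0.021  0.19 ] [ 0.487  0.046 -0.026 -0.001  0.091  0.001] [0.    0.    0.508 0.    0.    0.   ]
```

Emit:
{"method": "apply_moves", "body": {"rows": [[0.16, 0.015, -0.02, 0, 0.05, 0], [0.32, 0.03, -0.026, 0, 0.09, 0], [0.487, 0.046, -0.026, 0, 0.091, 0], [0.487, 0.046, -0.026, 0, 0.091, 0], [0.487, 0.046, -0.026, 0, 0.091, 0]], "claw": 0}}

```text
clock: 10.32
tcp_pos: [0.5409, -0.0205, 0.188]
orientation: [-0.21, 3.13, -0.0]
contact_force: [0.1, 0.8, 0.2]
grip_width: -0.0003
gripper_force: 0.0
```

Run:
```python
from h import *
np.set_printoptions(precision=3,suppress=True)
o=r.get_obs(); print(o["tcp_pos"],o["grip_width"])
D=down(CY+np.pi/2); p=DC-.118*DX; p[2]=.063; print(go(p,D))
f=r.grab_frame("top"); save(f,"t6.png",(270,160,180,135),4)
```

```text
[ 0.541 -0.021  0.188] -0.00033745542904625687
[ 0.006  0.001  0.5   -0.     0.003  0.001]
```

View pics/t6.png

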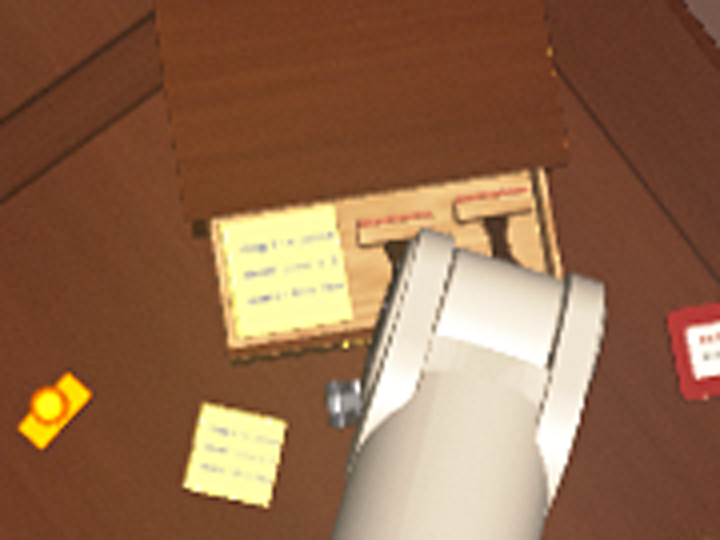

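Emit:
{"method": "apply_moves", "body": {"rows": [[0, 0, 0.15, 0, 0, 0], [0, 0, 0.3, 0, 0, 0], [0, 0, 0.42, 0, 0, 0], [0, 0, 0.5, 0, 0, 0], [0, 0, 0.5, 0, 0, 0]]}}

```text
clock: 11.0
tcp_pos: [0.5405, -0.0211, 0.0617]
orientation: [-0.209, 3.133, -0.002]
contact_force: [0.4, 0.3, 0.9]
grip_width: 0.0002
gripper_force: 0.0
```

Emit:
{"method": "apply_moves", "body": {"rows": [[-0.03, 0, 0, 0, 0, 0], [-0.06, 0, 0, 0, 0, 0], [-0.09, 0, 0, 0, 0, 0], [-0.11, 0, 0, 0, 0, 0], [-0.13, 0, 0, 0, 0, 0]]}}

```text
clock: 11.62
tcp_pos: [0.5729, -0.0166, 0.0628]
orientation: [-0.209, 3.132, -0.001]
contact_force: [-1.5, -0.4, 1.2]
grip_width: 0.0003
gripper_force: 0.8
```

Emit:
{"method": "apply_moves", "body": {"rows": [[-0.02, 0, 0, 0, 0, 0], [-0.045, 0, 0, 0, 0, 0], [-0.07, 0, 0, 0, 0, 0], [-0.095, 0, 0, 0, 0, 0], [-0.12, 0, 0, 0, 0, 0]]}}

```text
clock: 12.25
tcp_pos: [0.6029, -0.0126, 0.0628]
orientation: [-0.209, 3.131, -0.001]
contact_force: [-1.0, 0.1, -0.3]
grip_width: 0.0
gripper_force: 0.8
```

Emit:
{"method": "apply_moves", "body": {"rows": [[-0.02, 0, 0, 0, 0, 0], [-0.04, 0, 0, 0, 0, 0], [-0.06, 0, 0, 0, 0, 0], [-0.08, 0, 0, 0, 0, 0], [-0.1, 0, 0, 0, 0, 0]]}}

```text
clock: 12.88
tcp_pos: [0.6275, -0.0093, 0.0629]
orientation: [-0.209, 3.131, -0.001]
contact_force: [-0.6, -1.3, -0.1]
grip_width: -0.0
gripper_force: 0.8
```

Emit:
{"method": "apply_moves", "body": {"rows": [[-0.02, 0, 0, 0, 0, 0], [-0.04, 0, 0, 0, 0, 0], [-0.06, 0, 0, 0, 0, 0], [-0.075, 0, 0, 0, 0, 0], [-0.085, 0, 0, 0, 0, 0]]}}

```text
clock: 13.5
tcp_pos: [0.6487, -0.0064, 0.0631]
orientation: [-0.209, 3.131, -0.001]
contact_force: [-3.0, -0.4, -0.6]
grip_width: 0.0001
gripper_force: 0.8
```

Emit:
{"method": "apply_moves", "body": {"rows": [[-0.008, 0, 0, 0, 0, 0], [-0.016, 0, 0, 0, 0, 0]]}}

```text
clock: 13.75
tcp_pos: [0.6524, -0.0059, 0.0631]
orientation: [-0.209, 3.131, -0.001]
contact_force: [-1.4, -0.4, -1.1]
grip_width: -0.0002
gripper_force: 0.8
```

Emit:
{"method": "apply_moves", "body": {"rows": [[-0.008, 0, 0, 0, 0, 0], [-0.016, 0, 0, 0, 0, 0]]}}

```text
clock: 14.0
tcp_pos: [0.6555, -0.0055, 0.063]
orientation: [-0.209, 3.133, -0.0]
contact_force: [-8.7, 0.1, 5.9]
grip_width: -0.0001
gripper_force: 4.2
```

Emit:
{"method": "apply_moves", "body": {"rows": [[-0.008, 0, 0, 0, 0, 0], [-0.016, 0, 0, 0, 0, 0]]}}

```text
clock: 14.25
tcp_pos: [0.6555, -0.0055, 0.0629]
orientation: [0.208, -3.128, -0.003]
contact_force: [-22.4, -0.6, 16.8]
grip_width: 0.0001
gripper_force: 10.6
```

Emit:
{"method": "apply_moves", "body": {"rows": [[0.05, 0, 0, 0, 0, 0], [0.15, 0, 0, 0, 0, 0], [0.25, 0, -0.1, 0, 0, 0], [0.4, 0, -0.3, 0, 0, 0], [0.5, 0, -0.5, 0, 0, 0]]}}

```text
clock: 14.88
tcp_pos: [0.5349, -0.0217, 0.1888]
orientation: [-0.209, 3.131, -0.0]
contact_force: [0.5, 1.3, 1.0]
grip_width: 0.0002
gripper_force: 0.0
```

Emit:
{"method": "apply_moves", "body": {"rows": [[0, 0.2, -0.1, 0, 0, 0], [0, 0.4, -0.2, 0, 0, 0], [0, 0.6, -0.2, 0, 0, 0], [0, 0.8, -0.2, 0, 0, 0], [0, 0.8, -0.2, 0, 0, 0]]}}

```text
clock: 15.5
tcp_pos: [0.5088, 0.1822, 0.2375]
orientation: [-0.222, 3.129, 0.002]
contact_force: [0.8, 0.1, 1.0]
grip_width: 0.0001
gripper_force: 0.0
```

Run:
```python
from h import *
np.set_printoptions(precision=3,suppress=True)
f=r.grab_frame("scene"); save(f,"s7.png",(220,170,280,210),2.85)
for d in r.landmark_of(f,"drawer_knob")[:2]: q=at_z(f,d["point"],.073); print(d["conf"],q,DX@(q-DC))
```

```text
0.61 [ 0.668 -0.001  0.073] 0.011961727991684485
```

View pics/s7.png

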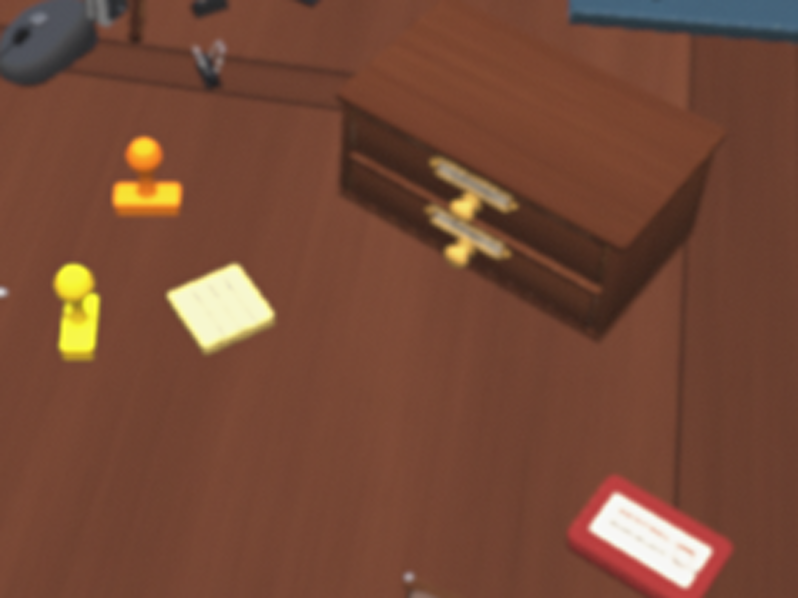

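The picture shows the drawer shut flush, with both knobs in line at (465,205) and (460,250). The orange stamp, yellow stamp, loose note pad and ink pad haven't moved.

```bash
python3 -c "
from bench import r
print(r.hand_in())"
```

```text
the job is handed in; nothing more can be done
None
```

The stamp was lying flat in the gap between the notes and the other stamp when I closed the drawer. The drawer is pushed fully shut against its stop, and the job was handed in at about 15.5 s, with no verdict returned.

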